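# Lock out the interlocked valve bank

### The arm

A 6-joint arm with a two-finger parallel gripper is mounted at the origin on a cart in front of the work surface, level with it; the furniture and walls round the work are solid. World frame = base frame: x ahead of the robot, y to its left, z up, the work surface at z = 0. Lengths are in m, angles in rad, forces in N, time in s.
With the tool pointing down it reaches from about 0.35 to 0.975 m from the base axis. Payload 4.9 kg.
Tool frame: the origin (TCP) lies on the centre line of the jaws, within the pads' length; the fingertips stand manip.tip_reach ahead of it and the grasp point (between the pads) is the TCP (manip.tip_reach is the distance from the TCP to the fingertips, in m); z points along the fingers, y is the line along which they close (so a half turn about z gives the same grasp; the last joint's range is limited). The gripper opens to 85 mm and grips with 20 to 120 N. Pads are 22 mm wide; open, the fingers measure 114 mm over their backs; the gripper's body (76 mm by 85 mm) begins 54 mm behind the grasp point. The pads swing forward as they close: fully open they stand 13 mm farther back than shut.
Start: joints at [1.03, 0.053, 1.613, -0, 1.476, -0.119], TCP at [0.256, 0.57, 0.25] pointing down, gripper open.
Joint ranges: [-3.01, 3.01], [-1.01, 2.22], [0.06, 2.58], [-1.02, 4.17], [0.09, 2.62], [-3.14, 3.14]. Speed limits (rad/s): [2.57, 2.57, 3.14, 3.14, 3.14, 3.14].

### API

Orientations are given as a unit quaternion [w, x, y, z].
In Python, from plant import manip gives the robot as it stands. The module is installed in compiled form; this text tells all that it offers.
- The arm moves only by the tool move_arm, never from a script. Its argument "rows" is a list of rows, each a list of 7 numbers: the shift along the tool's x, y, z in cm, then the turn, a rotation vector about the tool's x, y, z in degrees, then the opening, from -1 (shut) to 1 (fully open). In form: [[tx, ty, tz, ax, ay, az, jaw], ...]. A call has 1 to 20 rows; each row shifts and turns the commanded pose from where the row before left it, along the tool's axes as they then stand; what a row does not reach is not made up. A row lasts 1/12 s, in which the tool goes at most 41.7 mm and 7.16 degrees, less where a joint would pass 70% of its speed; a pose out of reach is approached as far as the arm can. A call is refused whole if a number of a shift passes 4.17 or a number of a turn 7.16, either way. A call with a gripper value outside its range is refused whole. The fingers move at their own pace and stop on an object; the grip force is fixed at half the most. Time passes only in rows, so rows that do not move let the fingers close. It gives the time, the measured TCP pose, the force, the opening and the grip force at its end, in the units of the state.
- manip.state(): the state, without advancing time (a new reading comes with each control period).
- manip.grab_frame(name): name is "scene" or "top" or "wrist"; returns a dict with "img" (420x560x3 uint8, blue, green, red), "mtx" (3x3 intrinsics, pixels), "R" (3x3) and "t" (3): a world point X has camera coordinates R X + t. Camera axes: x right, y down, z forward; pixel columns grow to the right and rows downward; lengths in m; the calibration is good to about 2 mm. A picture is of the moment at which its call begins. There is no depth.
- manip.job_done(): hands the job in; it is judged then, once.
The state is a dict: "time": time; "joint_pos": joint angles; "joint_vel": joint speeds; "joint_efforts": joint torques, N m; "tool_pos": TCP position; "tool_rot": TCP orientation; "contact_force": force on the tool from outside, world axes, zero at the start; "ft_torque": the same for the moment, N m; "gripper_width": opening from 0.0 (shut) to 1.0 (fully open); "grasp_force": force on a finger pad.
Only numpy, scipy, OpenCV 4.12 (cv2) and the standard library are available. Lean on these libraries where they do the work, as an engineer would, in place of code of your own. Each camera call takes 0.05 s, during which the arm holds its last target. There are 200 camera calls.

### The job

Lock out the hand-lever valve bank: throw all three ball-knob levers fully over to the far side, then slide the locking bolt fully home towards the levers. A hidden interlock lets the levers go only in one order, different every time, and holds the bolt until all are over, so feel which lever is free and never force a blocked one: keep every push on the bank under 25 N. Leave the other things on the bench and the hex key on the cover where they are.

Things in the scene. Friction and masses are not known exactly. Their poses are not given: they have to be found in the camera images.
- bank: Valve bank: closed grey housing with aluminium cover, fixed to the bench, 123 x 358 x 72 mm (x, y, z). Origin: centre of its underside; its +x points away from the robot (far side), +y to the robot's left, yaw up to 0.2 rad. Three levers in a row at y = +130, +50, -30 mm, locking bolt at the right end. The interlock inside cannot be seen. Pushing any part of it with 25 N or more is forcing it.
- lever_1 (a joint): Angle (rad) of the left lever (bank y = +130 mm): hinge along bank y, 50 mm above the bench; 0 = leaning 0.4 rad to the near side (start), 0.8 = over at its springy stop, leaning 0.4 rad to the far side. Stays where it is left. A free lever moves with about 3 N at the knob; a blocked one moves about 0.08 rad (10 mm at the knob), then meets a springy stop. Both stops: about 2 N more per mm.
- lever_2 (a joint): The same for the middle lever (bank y = +50 mm). At any time exactly one of the levers still to be thrown is free and the others are blocked; throwing it over frees the next one. Levers already over are then held over.
- lever_3 (a joint): The same for the right lever (bank y = -30 mm).
- knob_1 (a point): Centre of the left lever's black ball knob, 32 mm across, 120 mm from the hinge on a 12 mm steel rod: about 160 mm above the bench at both ends of the throw and 170 mm at mid throw, 47 mm on the near side of the bank's middle line at the start and 47 mm beyond it when over.
- knob_2 (a point): The same for the middle lever.
- knob_3 (a point): The same for the right lever.
- bolt (a joint): Travel (m) of the locking bolt: 0 = out at the right end (post at bank y = -145 mm), 0.045 = home at its springy stop (bank y = -100 mm); it slides along the bank's +y, towards the levers. About 3 N moves it when free; while a lever is not over it moves only about 5 mm and then meets a springy stop. Both stops: about 5 N more per mm.
- bolt_post (a point): Point on the axis of the bolt's upright steel post, 123 mm above the bench; the post is 22 mm in diameter and stands from 81 to 147 mm above the bench on the bank's middle line (x = 0).
- hexkey: Black hex key, 30 x 92 x 5 mm, lying loose on the far part of the bank's cover; origin at its underside centre. Not to be disturbed.
- tape_roll: Roll of tape, 104 mm across, 25 mm high, left of the bank; bystander.
- stamp: Black number stamp, 30 x 70 x 30 mm, at the left front; bystander.
- oiler: Small white oil bottle, 42 mm across, 157 mm high, behind the bank to the right; bystander.
- torch: Black torch, 126 mm long, at the right; bystander.

How it is judged:
By the outcome, as a careful person would: the job done as asked, in the order asked, and still so for the second after the job is handed in, with the robot touching nothing.
It also fails if it takes over 64 s, if anything falls off the work surface, if the arm or the gripper's body presses on something with over 40 N, if the wrist force passes 120 N, or if a joint passes its speed limit or range.

## Working session

There is one attempt and no reset: what is moved stays moved. The work goes in short steps, Python scripts to look and compute and a tool call to move; the robot and the scene stay as the last step left them, time stands still between calls to the robot, and variables do not carry over. Pictures are saved under pics/ and viewed, at most 10 in all, crops included, and the job is handed in when it is done.

Besides the shell and the picture viewer there is one more tool, called after "Call:" as name([rows], argument=value, ...), one row to a line, values as JSON. move_arm: Moves the arm, as the interface text tells. Its arguments: {"type":"object","properties":{"rows":{"type":"array","items":{"type":"array","items":{"type":"number"}}}},"required":["rows"]}

```bash
mkdir -p pics; python3 - <<'E'
from plant import manip
import cv2,numpy as np
s=manip.state();print(s,manip.tip_reach)
for n in("scene","top"):
    f=manip.grab_frame(n);cv2.imwrite(f"pics/{n}0.png",f["img"]);np.savez(f"{n}0.npz",**f);print(n,-f["R"].T@f["t"],f["mtx"][0,0])
E
```

```text
{'time': 0.0, 'joint_pos': array([ 1.02998987e+00,  5.33541861e-02,  1.61429271e+00,  1.29567736e-05,
        1.47599457e+00, -1.19028274e-01]), 'joint_vel': array([ 0.00011989, -0.00138247, -0.00043966,  0.00100234, -0.00048985,
       -0.00040235]), 'joint_efforts': array([-2.30029109e-04, -3.93687665e+01, -3.70173991e+01,  2.47909085e-06,
        7.35634938e-03, -8.72301740e-06]), 'tool_pos': array([0.25557559, 0.56971841, 0.2490654 ]), 'tool_rot': array([-3.37973125e-04,  2.09329874e-01,  9.77844545e-01, -9.67071792e-04]), 'contact_force': array([ 0.90452709, -0.97576956, -0.0281855 ]), 'ft_torque': array([-0.01349666,  0.04747927, -0.08441394]), 'grasp_force': 0.0, 'gripper_width': 1.0031295713106156} 0.019
scene [-0.22903566 -0.78193323  1.02633989] 403.56486290128805
top [0.28213642 0.04687987 1.54811236] 500.1470781129582
```

View pics/scene0.png

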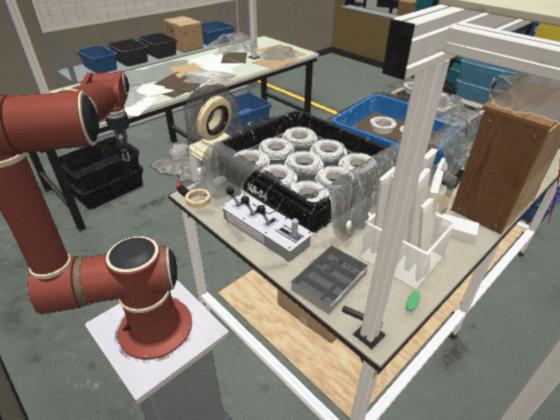

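View pics/top0.png

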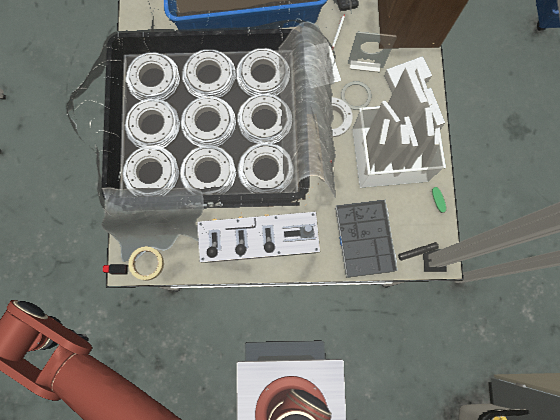

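The top view shows the bank at about (197–320, 210–262). The knobs are near (212,250), (240,247) and (269,245), the bolt is near (305,232), and the hex key near (243,225).

```bash
cat > h.py <<'E'
import numpy as np,cv2
def ray(f,px,z):
    d=f["R"].T@np.linalg.inv(f["mtx"])@np.array([px[0],px[1],1.]);c=-f["R"].T@f["t"]
    return c+d*(z-c[2])/d[2]
def proj(f,X):
    p=f["mtx"]@(f["R"]@np.asarray(X)+f["t"]);return p[:2]/p[2]
E
python3 - <<'E'
from h import *
f=np.load("top0.npz");im=f["img"];s=np.load("scene0.npz")
c=im[195:275,185:335];g=cv2.cvtColor(im,cv2.COLOR_BGR2GRAY)
a=cv2.resize(c,None,fx=5,fy=5,interpolation=cv2.INTER_CUBIC)
b=cv2.resize(s["img"][165:265,170:370],None,fx=3.75,fy=3.75,interpolation=cv2.INTER_CUBIC)[:200] if 0 else None
cv2.imwrite("pics/topc.png",a)
b=cv2.resize(s["img"][170:270,170:370],None,fx=4,fy=4,interpolation=cv2.INTER_CUBIC);cv2.imwrite("pics/scenec.png",b)
m=(g<60).astype(np.uint8);n,l,st,ce=cv2.connectedComponentsWithStats(m[195:275,185:335])
for i in range(1,n):
    if st[i,4]>15:print(st[i]+[185,195,0,0,0],ce[i]+[185,195],ray(f,ce[i]+[185,195],.165))
for z in(0.072,):
  m=((im.min(2)>150)).astype(np.uint8)[200:270,190:330]
  cs,_=cv2.findContours(m,0,2);k=max(cs,key=cv2.contourArea);r=cv2.minAreaRect(k);bx=cv2.boxPoints(r)+[190,200]
  for p in bx:print(p,ray(f,p,z))
E
```

```text
[206 200  12   4  19] [212.68421053 200.68421053] [0.60665558 0.21180762 0.165     ]
[219 200  22   7  48] [228.52083333 202.625     ] [0.60009889 0.16692106 0.165     ]
[280 200  12   3  20] [285.55 200.5 ] [0.60299768 0.005134   0.165     ]
[212 233   4   9  17] [213.29411765 235.76470588] [0.5058963  0.20979883 0.165     ]
[264 242   9  10  17] [266.64705882 248.23529412] [0.46770821 0.06119785 0.165     ]
[236 245  10  10  23] [239.52173913 251.04347826] [0.46139078 0.13676542 0.165     ]
[207 247  10  10  43] [211.34883721 251.95348837] [0.46045227 0.21507781 0.165     ]
[190. 200.] [0.63199557 0.2915557  0.072     ]
[329. 200.] [ 0.62345512 -0.12933333  0.072     ]
[329. 269.] [ 0.41476281 -0.12056812  0.072     ]
[190. 269.] [0.4232004 0.2890973 0.072    ]
```

View pics/topc.png

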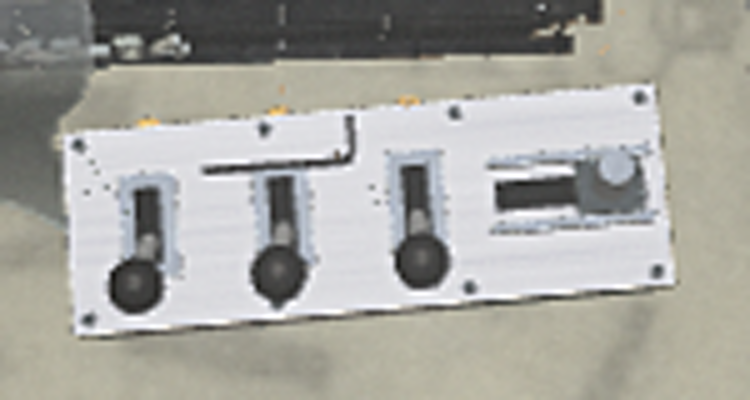

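View pics/scenec.png

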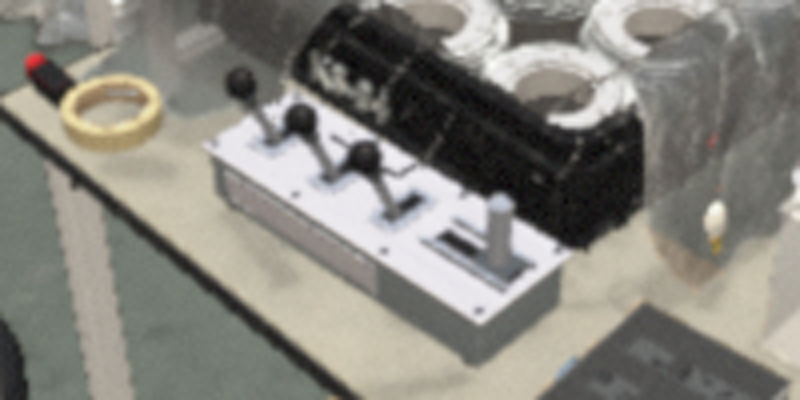

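```bash
python3 - <<'E'
from h import *
f=np.load("top0.npz");s=np.load("scene0.npz")
cr=lambda x,y:(185+(x-2)/5,195+(y-2)/5)
C=np.array([ray(f,cr(*p),.072) for p in[(65,137),(652,85),(675,285),(78,333)]]);print(C)
yv=(C[0]-C[1])+(C[3]-C[2]);yaw=np.arctan2(-yv[0],yv[1]);o=C.mean(0);o[2]=0;print("o",o,"yaw",yaw,np.linalg.norm(C[0]-C[1]),np.linalg.norm(C[1]-C[2]))
R=np.array([[np.cos(yaw),-np.sin(yaw),0],[np.sin(yaw),np.cos(yaw),0],[0,0,1]])
for p,z in[((135,285),.16),((279,271),.16),((421,261),.16),((615,168),.147)]:
    X=ray(f,cr(*p),z);print(X,"bank",R.T@(X-o))
for b in[(-.047,.13,.16),(-.047,.05,.16),(-.047,-.03,.16),(0,-.145,.147)]:
    X=R@b+o;p=proj(s,X);print(X,"scene crop",(p-[170,170])*4)
print("oiler",ray(s,(348.5,224),.1), "tray edge",[ray(f,cr(300,62),z) for z in(.05,.1,.15)])
E
```

```text
[[ 0.56372728  0.26795714  0.072     ]
 [ 0.58843349 -0.08560576  0.072     ]
 [ 0.46690553 -0.09482688  0.072     ]
 [ 0.44562397  0.2592327   0.072     ]]
o [0.51617257 0.0866893  0.        ] yaw 0.0648978577337974 0.3544250643502448 0.12187729148899766
[0.46207468 0.21498882 0.16      ] bank [-0.04566349  0.13153781  0.16      ]
[0.4682939  0.13459107 0.16      ] bank [-0.04467134  0.05090597  0.16      ]
[0.4722968  0.05515845 0.16      ] bank [-0.04582825 -0.02861903  0.16      ]
[ 0.52510037 -0.05606873  0.147     ] bank [-0.00034918 -0.14303649  0.147     ]
[0.46084071 0.21336757 0.16      ] scene crop [240.96941144  84.59822344]
[0.46602889 0.13353598 0.16      ] scene crop [301.04532241 120.73779812]
[0.47121708 0.05370439 0.16      ] scene crop [364.7720927  159.07360256]
[ 0.52557615 -0.05800546  0.147     ] scene crop [500.73502328 203.66249996]
oiler [ 0.69130637 -0.16039634  0.1       ] tray edge [array([0.61178522, 0.12767866, 0.05      ]), array([0.60078308, 0.12498198, 0.1       ]), array([0.58978094, 0.12228529, 0.15      ])]
```

Call:
move_arm([
  [0, 0, 0, 0, 0, -7, -1],
  [0, 0, 0, 0, 0, -7, -1],
  [0, 0, 0, 0, 0, -7, -1],
  [0, 0, 0, 0, 0, -6.9, -1],
  [-1.2, -3.6, 0, 0, 0, 0, -1],
  [-1.2, -3.7, 0, 0, 0, 0, -1],
  [-1.2, -3.7, 0, 0, 0, 0, -1],
  [-1.2, -3.7, 0, 0, 0, 0, -1],
  [-1.2, -3.7, 0, 0, 0, 0, -1],
  [-1.2, -3.7, 0, 0, 0, 0, -1],
  [-1.2, -3.7, 0, 0, 0, 0, -1],
  [-1.2, -3.7, 0, 0, 0, 0, -1],
  [-1.2, -3.7, 0, 0, 0, 0, -1],
  [-1.2, -3.7, 0, 0, 0, 0, -1],
  [0, 0, 0, 0, 0, 0, -1],
  [0, 0, 0, 0, 0, 0, -1],
])

```text
time: 1.43
tool_pos: [0.4, 0.2082, 0.2499]
tool_rot: [-0.0, -0.03, 1.0, 0.0]
contact_force: [0.9, 0.4, -0.6]
gripper_width: 0.002
grasp_force: 0.0
```

```bash
cat > b.py <<'E'
from plant import manip
import numpy as np
from scipy.spatial.transform import Rotation as Ro
o=np.array([.5162,.0867,0]);y=.065
R=Ro.from_euler('z',y).as_matrix()
s=manip.state();q=s["tool_rot"]
print(s["time"],"bank mm",(1e3*R.T@(s["tool_pos"]-o)).round(1),"F",(R.T@s["contact_force"]).round(1),"w",s["gripper_width"])
print((R.T@Ro.from_quat(q[[1,2,3,0]]).as_matrix()).round(3).tolist())
E
python3 b.py
```

```text
1.4333 bank mm [-108.   128.8  249.9] F [ 0.9  0.3 -0.6] w 0.002120159685214825
[[-1.0, 0.004, -0.001], [0.004, 1.0, 0.0], [0.001, 0.0, -1.0]]
```

Call:
move_arm([
  [0, 0, 3, 0, 0, 0, -1],
  [0, 0, 3, 0, 0, 0, -1],
  [0, 0, 2.5, 0, 0, 0, -1],
  [-1.5, 0, 0, 0, 0, 0, -1],
  [-1.4, 0, 0, 0, 0, 0, -1],
  [-0.4, 0, 0, 0, 0, 0, -1],
  [-0.4, 0, 0, 0, 0, 0, -1],
  [-0.4, 0, 0, 0, 0, 0, -1],
  [-0.3, 0, 0, 0, 0, 0, -1],
  [0, 0, 0, 0, 0, 0, -1],
])

```text
time: 2.27
tool_pos: [0.443, 0.2135, 0.1659]
tool_rot: [-0.001, -0.033, 0.999, 0.0]
contact_force: [-3.2, 0.6, 2.8]
gripper_width: -0.003
grasp_force: 1.5
```

```bash
python3 b.py
```

```text
2.2667 bank mm [-64.8 131.3 165.9] F [-3.1  0.9  2.8] w -0.0028190954381686066
[[-1.0, -0.001, -0.001], [-0.001, 1.0, 0.001], [0.001, 0.001, -1.0]]
```

Call:
move_arm([
  [-0.3, 0, 0, 0, 0, 0, -1],
  [-0.2, 0, 0, 0, 0, 0, -1],
  [0, 0, 0, 0, 0, 0, -1],
])

```text
time: 2.52
tool_pos: [0.4467, 0.2136, 0.1659]
tool_rot: [-0.002, -0.033, 0.999, 0.0]
contact_force: [-10.1, -0.3, 7.4]
gripper_width: 0.001
grasp_force: 5.0
```

Call:
move_arm([
  [-0.2, 0, 0, 0, 0, 0, -1],
  [0, 0, 0, 0, 0, 0, -1],
])

```text
time: 2.68
tool_pos: [0.448, 0.2137, 0.1659]
tool_rot: [-0.003, -0.033, 0.999, 0.0]
contact_force: [-13.0, -0.9, 7.9]
gripper_width: -0.0
grasp_force: 6.4
```

Lever 1 is blocked, so I'll back off and try lever 2.

Call:
move_arm([
  [1, 0, 0, 0, 0, 0, -1],
  [3.5, 0, 0, 0, 0, 0, -1],
  [0, -4, 0, 0, 0, 0, -1],
  [0, -4, 0, 0, 0, 0, -1],
  [0, 0, 0, 0, 0, 0, -1],
  [-2, 0, 0, 0, 0, 0, -1],
  [-0.4, 0, 0, 0, 0, 0, -1],
  [-0.4, 0, 0, 0, 0, 0, -1],
  [-0.4, 0, 0, 0, 0, 0, -1],
  [-0.4, 0, 0, 0, 0, 0, -1],
  [-0.2, 0, 0, 0, 0, 0, -1],
  [0, 0, 0, 0, 0, 0, -1],
])

```text
time: 3.68
tool_pos: [0.4478, 0.1334, 0.1653]
tool_rot: [-0.002, -0.033, 0.999, -0.0]
contact_force: [-4.4, -0.1, 2.9]
gripper_width: -0.002
grasp_force: 2.1
```

```bash
python3 b.py
```

```text
3.6833 bank mm [-65.2  51.1 165.3] F [-4.4  0.2  2.9] w -0.0016243006891597642
[[-1.0, -0.001, -0.003], [-0.001, 1.0, -0.0], [0.003, -0.0, -1.0]]
```

Call:
move_arm([
  [-0.3, 0, 0, 0, 0, 0, -1],
  [-0.2, 0, 0, 0, 0, 0, -1],
  [0, 0, 0, 0, 0, 0, -1],
])

```text
time: 3.93
tool_pos: [0.4529, 0.1338, 0.1653]
tool_rot: [-0.001, -0.033, 0.999, 0.0]
contact_force: [-4.9, 0.7, 4.0]
gripper_width: 0.001
grasp_force: 2.4
```

Call:
move_arm([
  [-0.2, 0, 0, 0, 0, 0, -1],
  [-0.2, 0, 0, 0, 0, 0, -1],
  [0, 0, 0, 0, 0, 0, -1],
])

```text
time: 4.18
tool_pos: [0.4571, 0.134, 0.1653]
tool_rot: [-0.001, -0.033, 0.999, 0.0]
contact_force: [-4.4, 0.5, 4.1]
gripper_width: 0.001
grasp_force: 2.3
```

Call:
move_arm([
  [-0.4, 0, 0, 0, 0, 0, -1],
  [-0.5, 0, -0.1, 0, 0, 0, -1],
  [-0.5, 0, -0.1, 0, 0, 0, -1],
  [-0.5, 0, -0.1, 0, 0, 0, -1],
  [-0.5, 0, -0.1, 0, 0, 0, -1],
  [-0.5, 0, 0, 0, 0, 0, -1],
  [-0.5, 0, 0, 0, 0, 0, -1],
  [-0.5, 0, 0, 0, 0, 0, -1],
  [-0.5, 0, 0, 0, 0, 0, -1],
  [-0.5, 0, 0, 0, 0, 0, -1],
  [-0.5, 0, 0.1, 0, 0, 0, -1],
  [-0.5, 0, 0.1, 0, 0, 0, -1],
  [-0.5, 0, 0.1, 0, 0, 0, -1],
  [-0.4, 0, 0.1, 0, 0, 0, -1],
  [0, 0, 0, 0, 0, 0, -1],
])

```text
time: 5.43
tool_pos: [0.5265, 0.1377, 0.165]
tool_rot: [0.0, -0.032, 0.999, -0.0]
contact_force: [-0.0, 0.1, 0.3]
gripper_width: 0.002
grasp_force: 0.0
```

```bash
python3 b.py
```

```text
5.4333 bank mm [ 13.6  50.3 165. ] F [-0.   0.1  0.3] w 0.0017366597202260576
[[-1.0, 0.0, 0.001], [0.0, 1.0, -0.0], [-0.001, -0.0, -1.0]]
```

Call:
move_arm([
  [-0.3, 0, 0, 0, 0, 0, -1],
  [-0.3, 0, 0, 0, 0, 0, -1],
  [0, 0, 0, 0, 0, 0, -1],
])

```text
time: 5.68
tool_pos: [0.5311, 0.1381, 0.1642]
tool_rot: [-0.001, -0.033, 0.999, -0.0]
contact_force: [-2.5, -0.8, -1.0]
gripper_width: 0.002
grasp_force: 1.0
```

Call:
move_arm([
  [-0.3, 0, 0, 0, 0, 0, -1],
  [0, 0, 0, 0, 0, 0, -1],
])

```text
time: 5.85
tool_pos: [0.5336, 0.1383, 0.164]
tool_rot: [-0.002, -0.033, 0.999, -0.0]
contact_force: [-4.8, -1.3, -3.6]
gripper_width: -0.0
grasp_force: 2.3
```

Call:
move_arm([
  [-0.2, 0, 0, 0, 0, 0, -1],
  [0, 0, 0, 0, 0, 0, -1],
])

```text
time: 6.02
tool_pos: [0.5346, 0.1383, 0.1638]
tool_rot: [-0.003, -0.033, 0.999, -0.0]
contact_force: [-8.4, -0.7, -2.5]
gripper_width: 0.0
grasp_force: 3.8
```

```bash
python3 b.py
```

```text
6.0167 bank mm [ 21.8  50.3 163.8] F [-8.4 -0.2 -2.5] w 7.694308581306942e-05
[[-1.0, -0.0, -0.006], [-0.0, 1.0, -0.0], [0.006, -0.0, -1.0]]
```

Call:
move_arm([
  [-0.2, 0, 0, 0, 0, 0, -1],
  [0, 0, 0, 0, 0, 0, -1],
])

```text
time: 6.18
tool_pos: [0.5357, 0.1384, 0.1635]
tool_rot: [-0.004, -0.033, 0.999, -0.0]
contact_force: [-11.7, -1.6, -2.8]
gripper_width: 0.003
grasp_force: 5.3
```

Call:
move_arm([
  [1, 0, 0, 0, 0, 0, -1],
  [3, 0, 0, 0, 0, 0, -1],
  [4, 0, 0, 0, 0, 0, -1],
  [4, 0, 0, 0, 0, 0, -1],
  [0.7, 0, 0, 0, 0, 0, -1],
  [0, -4, 0, 0, 0, 0, -1],
  [0, -4, 0, 0, 0, 0, -1],
  [0, 0, 0, 0, 0, 0, -1],
  [0, 0, 0, 0, 0, 0, -1],
])

```text
time: 6.93
tool_pos: [0.4187, 0.049, 0.167]
tool_rot: [0.003, -0.03, 1.0, -0.0]
contact_force: [-0.2, 0.4, 0.2]
gripper_width: -0.002
grasp_force: 0.0
```

```bash
python3 b.py; python3 - <<'E'
from plant import manip
import cv2
f=manip.grab_frame("scene");cv2.imwrite("pics/s1.png",cv2.resize(f["img"][170:270,170:370],None,fx=4,fy=4))
E
```

```text
6.9333 bank mm [-99.8 -31.3 167. ] F [-0.1  0.4  0.2] w -0.0019591756782352202
[[-1.0, 0.004, 0.005], [0.004, 1.0, -0.0], [-0.005, -0.0, -1.0]]
```

View pics/s1.png

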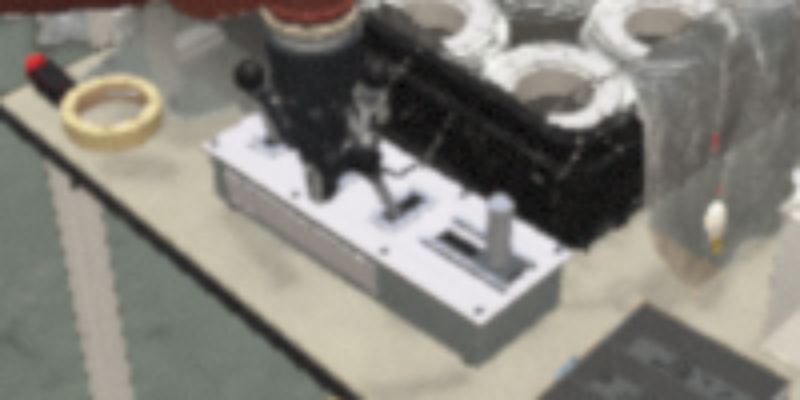

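Knob 2 shows at crop (375,68), over on the far side. The gripper stands in front of lever 3, whose knob is at about (365,158). I'll probe lever 3 next.

Call:
move_arm([
  [-2, 0, 0, 0, 0, 0, -1],
  [-0.4, 0, 0, 0, 0, 0, -1],
  [-0.4, 0, 0, 0, 0, 0, -1],
  [-0.4, 0, 0, 0, 0, 0, -1],
  [-0.4, 0, 0, 0, 0, 0, -1],
  [-0.3, 0, 0, 0, 0, 0, -1],
  [0, 0, 0, 0, 0, 0, -1],
])

```text
time: 7.57
tool_pos: [0.4553, 0.054, 0.1655]
tool_rot: [-0.001, -0.033, 0.999, 0.0]
contact_force: [-4.1, -0.0, 2.8]
gripper_width: 0.006
grasp_force: 2.1
```

Call:
move_arm([
  [-0.2, 0, 0, 0, 0, 0, -1],
  [0, 0, 0, 0, 0, 0, -1],
])

```text
time: 7.73
tool_pos: [0.4565, 0.0541, 0.1654]
tool_rot: [-0.003, -0.033, 0.999, -0.0]
contact_force: [-8.6, -0.7, 6.1]
gripper_width: 0.001
grasp_force: 3.9
```

Call:
move_arm([
  [-0.2, 0, 0, 0, 0, 0, -1],
  [0, 0, 0, 0, 0, 0, -1],
])

```text
time: 7.9
tool_pos: [0.4578, 0.0541, 0.1655]
tool_rot: [-0.004, -0.033, 0.999, -0.0]
contact_force: [-11.3, -1.2, 8.7]
gripper_width: 0.002
grasp_force: 5.7
```

```bash
python3 b.py
```

```text
7.9 bank mm [-60.4 -28.7 165.5] F [-11.3  -0.5   8.7] w 0.0019336030651017455
[[-1.0, -0.002, -0.007], [-0.002, 1.0, 0.0], [0.007, 0.0, -1.0]]
```

Lever 3 is blocked, so the next one is lever 1.

Call:
move_arm([
  [1, 0, 0, 0, 0, 0, -1],
  [3.5, 0, 0, 0, 0, 0, -1],
  [0, 4, 0, 0, 0, 0, -1],
  [0, 4, 0, 0, 0, 0, -1],
  [0, 4, 0, 0, 0, 0, -1],
  [0, 4, 0, 0, 0, 0, -1],
  [0, 0, 0, 0, 0, 0, -1],
  [-2, 0, 0, 0, 0, 0, -1],
  [-0.4, 0, 0, 0, 0, 0, -1],
  [-0.4, 0, 0, 0, 0, 0, -1],
  [-0.4, 0, 0, 0, 0, 0, -1],
  [-0.4, 0, 0, 0, 0, 0, -1],
  [-0.3, 0, 0, 0, 0, 0, -1],
  [0, 0, 0, 0, 0, 0, -1],
])

```text
time: 9.07
tool_pos: [0.4439, 0.2123, 0.1653]
tool_rot: [0.0, -0.032, 0.999, 0.0]
contact_force: [0.4, -0.2, -1.0]
gripper_width: 0.003
grasp_force: 0.0
```

Call:
move_arm([
  [-0.3, 0, 0, 0, 0, 0, -1],
  [0, 0, 0, 0, 0, 0, -1],
])

```text
time: 9.23
tool_pos: [0.4461, 0.2126, 0.1653]
tool_rot: [-0.001, -0.032, 0.999, -0.0]
contact_force: [-4.4, -0.3, 2.7]
gripper_width: 0.001
grasp_force: 2.0
```

Call:
move_arm([
  [-0.3, 0, 0, 0, 0, 0, -1],
  [0, 0, 0, 0, 0, 0, -1],
])

```text
time: 9.4
tool_pos: [0.4492, 0.213, 0.1654]
tool_rot: [-0.001, -0.033, 0.999, 0.0]
contact_force: [-3.9, -0.9, 3.7]
gripper_width: -0.002
grasp_force: 2.2
```

```bash
python3 b.py
```

```text
9.4 bank mm [-58.7 130.4 165.4] F [-4.  -0.6  3.7] w -0.0021850353759181296
[[-1.0, -0.0, -0.001], [-0.0, 1.0, 0.0], [0.001, 0.0, -1.0]]
```

Lever 1 is free (4 N at a place where it gave 13 N before), so I'll throw it.

Call:
move_arm([
  [-0.3, 0, 0, 0, 0, 0, -1],
  [-0.3, 0, 0, 0, 0, 0, -1],
  [0, 0, 0, 0, 0, 0, -1],
])

```text
time: 9.65
tool_pos: [0.4555, 0.2136, 0.1656]
tool_rot: [-0.0, -0.033, 0.999, 0.0]
contact_force: [-2.9, 0.2, 2.3]
gripper_width: 0.003
grasp_force: 1.7
```

Call:
move_arm([
  [-0.4, 0, -0.1, 0, 0, 0, -1],
  [-0.4, 0, -0.1, 0, 0, 0, -1],
  [-0.5, 0, -0.1, 0, 0, 0, -1],
  [-0.5, 0, -0.1, 0, 0, 0, -1],
  [-0.5, 0, 0, 0, 0, 0, -1],
  [-0.5, 0, 0, 0, 0, 0, -1],
  [-0.5, 0, 0, 0, 0, 0, -1],
  [-0.5, 0, 0, 0, 0, 0, -1],
  [-0.5, 0, 0, 0, 0, 0, -1],
  [-0.5, 0, 0.1, 0, 0, 0, -1],
  [-0.5, 0, 0.1, 0, 0, 0, -1],
  [-0.5, 0, 0.1, 0, 0, 0, -1],
  [-0.5, 0, 0.1, 0, 0, 0, -1],
  [-0.4, 0, 0, 0, 0, 0, -1],
  [-0.3, 0, 0, 0, 0, 0, -1],
  [0, 0, 0, 0, 0, 0, -1],
])

```text
time: 10.98
tool_pos: [0.5253, 0.2178, 0.1641]
tool_rot: [-0.001, -0.033, 0.999, -0.0]
contact_force: [-0.9, -0.6, -1.3]
gripper_width: -0.001
grasp_force: 0.8
```

```bash
python3 b.py
```

```text
10.9833 bank mm [ 17.6 130.2 164.1] F [-0.9 -0.5 -1.3] w -0.0010410408541603334
[[-1.0, -0.0, -0.002], [-0.0, 1.0, -0.0], [0.002, -0.0, -1.0]]
```

Call:
move_arm([
  [-0.3, 0, 0, 0, 0, 0, -1],
  [-0.2, 0, 0, 0, 0, 0, -1],
  [0, 0, 0, 0, 0, 0, -1],
])

```text
time: 11.23
tool_pos: [0.5289, 0.218, 0.1638]
tool_rot: [-0.002, -0.033, 0.999, -0.001]
contact_force: [-5.6, -1.2, -2.8]
gripper_width: -0.002
grasp_force: 2.9
```

Call:
move_arm([
  [-0.2, 0, 0, 0, 0, 0, -1],
  [0, 0, 0, 0, 0, 0, -1],
])

```text
time: 11.4
tool_pos: [0.5299, 0.2181, 0.1635]
tool_rot: [-0.004, -0.033, 0.999, -0.001]
contact_force: [-9.5, -0.2, -2.0]
gripper_width: 0.0
grasp_force: 4.4
```

```bash
python3 b.py
```

```text
11.4 bank mm [ 22.2 130.2 163.5] F [-9.5  0.4 -2. ] w 0.00014748724022607145
[[-1.0, -0.0, -0.008], [-0.0, 1.0, -0.001], [0.008, -0.001, -1.0]]
```

One more 2 mm push as with lever 2, then on to lever 3.

Call:
move_arm([
  [-0.2, 0, 0, 0, 0, 0, -1],
  [0, 0, 0, 0, 0, 0, -1],
])

```text
time: 11.57
tool_pos: [0.531, 0.2181, 0.1632]
tool_rot: [-0.005, -0.033, 0.999, -0.001]
contact_force: [-11.3, -1.0, 0.1]
gripper_width: -0.002
grasp_force: 5.9
```

Call:
move_arm([
  [1, 0, 0, 0, 0, 0, -1],
  [3, 0, 0, 0, 0, 0, -1],
  [4, 0, 0, 0, 0, 0, -1],
  [4, 0, 0, 0, 0, 0, -1],
  [0.7, 0, 0, 0, 0, 0, -1],
  [0, -4, 0, 0, 0, 0, -1],
  [0, -4, 0, 0, 0, 0, -1],
  [0, -4, 0, 0, 0, 0, -1],
  [0, -4, 0, 0, 0, 0, -1],
  [0, 0, 0, 0, 0, 0, -1],
  [-2, 0, 0, 0, 0, 0, -1],
  [-0.5, 0, 0, 0, 0, 0, -1],
  [-0.4, 0, 0, 0, 0, 0, -1],
  [-0.4, 0, 0, 0, 0, 0, -1],
  [-0.4, 0, 0, 0, 0, 0, -1],
  [0, 0, 0, 0, 0, 0, -1],
])

```text
time: 12.9
tool_pos: [0.4552, 0.0536, 0.1654]
tool_rot: [-0.0, -0.033, 0.999, -0.0]
contact_force: [0.4, 0.3, 0.5]
gripper_width: -0.004
grasp_force: 0.0
```

```bash
python3 b.py
```

```text
12.9 bank mm [-63.  -29.  165.4] F [0.4 0.3 0.5] w -0.003979609122941167
[[-1.0, -0.001, -0.0], [-0.001, 1.0, -0.0], [0.0, -0.0, -1.0]]
```

Call:
move_arm([
  [-0.3, 0, 0, 0, 0, 0, -1],
  [-0.3, 0, 0, 0, 0, 0, -1],
  [0, 0, 0, 0, 0, 0, -1],
])

```text
time: 13.15
tool_pos: [0.461, 0.0538, 0.1654]
tool_rot: [-0.0, -0.033, 0.999, 0.0]
contact_force: [-2.7, 1.0, 1.9]
gripper_width: -0.004
grasp_force: 1.4
```

Call:
move_arm([
  [-0.3, 0, 0, 0, 0, 0, -1],
  [0, 0, 0, 0, 0, 0, -1],
])

```text
time: 13.32
tool_pos: [0.4641, 0.0538, 0.1653]
tool_rot: [0.0, -0.033, 0.999, 0.0]
contact_force: [-2.5, 0.6, 1.8]
gripper_width: -0.002
grasp_force: 1.3
```

```bash
python3 b.py
```

```text
13.3167 bank mm [-54.1 -29.4 165.3] F [-2.4  0.7  1.8] w -0.0023915715236126583
[[-1.0, -0.0, 0.0], [-0.0, 1.0, 0.0], [-0.0, 0.0, -1.0]]
```

Lever 3 is free. I need about 72 mm more.

Call:
move_arm([
  [-0.4, 0, -0.1, 0, 0, 0, -1],
  [-0.5, 0, -0.1, 0, 0, 0, -1],
  [-0.5, 0, -0.1, 0, 0, 0, -1],
  [-0.5, 0, -0.1, 0, 0, 0, -1],
  [-0.5, 0, 0, 0, 0, 0, -1],
  [-0.5, 0, 0, 0, 0, 0, -1],
  [-0.5, 0, 0, 0, 0, 0, -1],
  [-0.5, 0, 0, 0, 0, 0, -1],
  [-0.5, 0, 0, 0, 0, 0, -1],
  [-0.5, 0, 0.1, 0, 0, 0, -1],
  [-0.5, 0, 0.1, 0, 0, 0, -1],
  [-0.5, 0, 0.1, 0, 0, 0, -1],
  [-0.5, 0, 0.1, 0, 0, 0, -1],
  [-0.4, 0, 0, 0, 0, 0, -1],
  [-0.3, 0, 0, 0, 0, 0, -1],
  [0, 0, 0, 0, 0, 0, -1],
])

```text
time: 14.65
tool_pos: [0.5347, 0.0583, 0.1642]
tool_rot: [-0.001, -0.033, 0.999, 0.0]
contact_force: [-2.5, -0.0, -1.5]
gripper_width: 0.004
grasp_force: 0.7
```

Call:
move_arm([
  [-0.3, 0, 0, 0, 0, 0, -1],
  [0, 0, 0, 0, 0, 0, -1],
])

```text
time: 14.82
tool_pos: [0.5375, 0.0584, 0.1646]
tool_rot: [-0.001, -0.033, 0.999, -0.0]
contact_force: [-2.8, -0.3, -2.3]
gripper_width: 0.002
grasp_force: 1.3
```

```bash
python3 b.py
```

```text
14.8167 bank mm [ 19.4 -29.6 164.6] F [-2.9 -0.2 -2.3] w 0.0016682155815220382
[[-1.0, -0.0, -0.001], [-0.0, 1.0, 0.0], [0.001, 0.0, -1.0]]
```

Call:
move_arm([
  [-0.3, 0, 0, 0, 0, 0, -1],
  [0, 0, 0, 0, 0, 0, -1],
])

```text
time: 14.98
tool_pos: [0.5395, 0.0586, 0.1642]
tool_rot: [-0.002, -0.033, 0.999, -0.0]
contact_force: [-5.4, -1.0, -2.5]
gripper_width: -0.002
grasp_force: 2.9
```

Call:
move_arm([
  [-0.2, 0, 0, 0, 0, 0, -1],
  [0, 0, 0, 0, 0, 0, -1],
])

```text
time: 15.15
tool_pos: [0.5406, 0.0587, 0.1639]
tool_rot: [-0.003, -0.033, 0.999, -0.0]
contact_force: [-8.8, -1.0, -0.9]
gripper_width: -0.002
grasp_force: 4.5
```

Call:
move_arm([
  [-0.2, 0, 0, 0, 0, 0, -1],
  [0, 0, 0, 0, 0, 0, -1],
])

```text
time: 15.32
tool_pos: [0.5417, 0.0587, 0.1636]
tool_rot: [-0.005, -0.033, 0.999, -0.0]
contact_force: [-11.8, -1.6, 0.2]
gripper_width: 0.001
grasp_force: 6.0
```

```bash
python3 b.py
```

```text
15.3167 bank mm [ 23.6 -29.6 163.6] F [-11.8  -0.8   0.2] w 0.0006189876045463205
[[-1.0, -0.0, -0.01], [-0.0, 1.0, -0.0], [0.01, -0.0, -1.0]]
```

Call:
move_arm([
  [1, 0, 0, 0, 0, 0, -1],
  [3.6, 0, 0, 0, 0, 0, -1],
  [4, 0, 0, 0, 0, 0, -1],
  [3, 0, 0, 0, 0, 0, -1],
  [0, 0, -3, 0, 0, 0, -1],
  [0, -3.5, -2, 0, 0, 0, -1],
  [0, -4, 0, 0, 0, 0, -1],
  [0, -4, 0, 0, 0, 0, -1],
  [0, -4, 0, 0, 0, 0, -1],
  [0, -2, 0, 0, 0, 0, -1],
  [-3, 0, 0, 0, 0, 0, -1],
  [-3, 0, 0, 0, 0, 0, -1],
  [-3, 0, 0, 0, 0, 0, -1],
  [0, 0, 0, 0, 0, 0, -1],
  [0, 0, 0, 0, 0, 0, -1],
])

```text
time: 16.57
tool_pos: [0.5317, -0.1177, 0.216]
tool_rot: [0.001, -0.033, 0.999, -0.0]
contact_force: [-0.3, -0.0, 0.3]
gripper_width: -0.0
grasp_force: 0.0
```

```bash
python3 b.py; python3 - <<'E'
from plant import manip
import cv2
f=manip.grab_frame("top");cv2.imwrite("pics/t2.png",cv2.resize(f["img"][180:280,180:340],None,fx=5,fy=5))
E
```

```text
16.5667 bank mm [   2.2 -205.   216. ] F [-0.3 -0.   0.3] w -0.0002311463345267037
[[-1.0, -0.001, 0.002], [-0.001, 1.0, -0.001], [-0.002, -0.001, -1.0]]
```

View pics/t2.png

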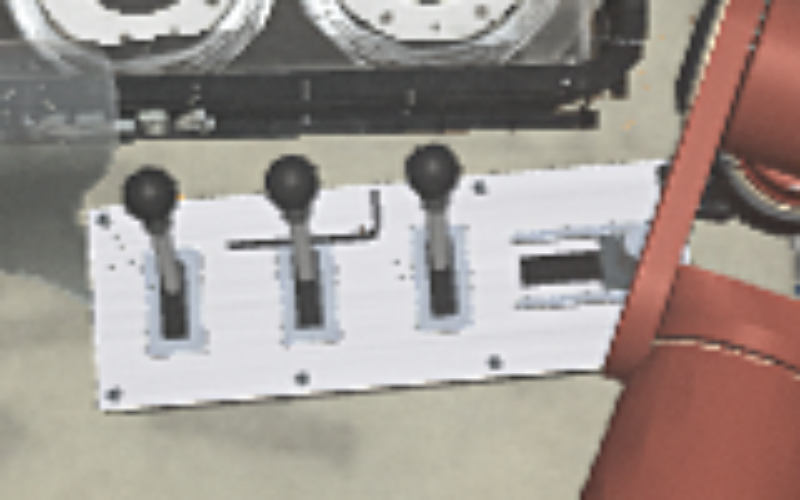

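All three knobs are on the far side, at crop (150,195), (292,182) and (432,172), and the hex key has not moved. Now the bolt.

Call:
move_arm([
  [0, 0, 3.5, 0, 0, 0, -1],
  [0, 0, 3.5, 0, 0, 0, -1],
  [0, 0, 2.6, 0, 0, 0, -1],
  [0, 1.5, 0, 0, 0, 0, -1],
  [0, 1, 0, 0, 0, 0, -1],
  [0, 0.5, 0, 0, 0, 0, -1],
  [0, 0.3, 0, 0, 0, 0, -1],
  [0, 0.3, 0, 0, 0, 0, -1],
  [0, 0, 0, 0, 0, 0, -1],
])

```text
time: 17.37
tool_pos: [0.5289, -0.0815, 0.1214]
tool_rot: [0.002, -0.033, 0.999, -0.001]
contact_force: [-0.3, -1.4, 4.5]
gripper_width: 0.002
grasp_force: 2.0
```

Call:
move_arm([
  [0, 0.3, 0, 0, 0, 0, -1],
  [0, 0, 0, 0, 0, 0, -1],
])

```text
time: 17.53
tool_pos: [0.5287, -0.0787, 0.1213]
tool_rot: [0.001, -0.033, 0.999, -0.0]
contact_force: [-1.7, -1.2, 6.2]
gripper_width: 0.0
grasp_force: 2.7
```

```bash
python3 b.py
```

```text
17.5333 bank mm [   1.8 -165.8  121.3] F [-1.7 -1.1  6.2] w 0.0002955038611164062
[[-1.0, -0.0, 0.003], [-0.0, 1.0, -0.001], [-0.003, -0.001, -1.0]]
```

Something is pressing up with 6 N, so the fingertips may be rubbing. I'll ease back and rise 12 mm.

Call:
move_arm([
  [0, -0.5, 0, 0, 0, 0, -1],
  [0, 0, -1.2, 0, 0, 0, -1],
  [0, 0, 0, 0, 0, 0, -1],
])

```text
time: 17.78
tool_pos: [0.529, -0.0838, 0.1334]
tool_rot: [0.001, -0.032, 0.999, -0.0]
contact_force: [1.3, 0.1, 0.8]
gripper_width: 0.001
grasp_force: 0.0
```

Call:
move_arm([
  [0, 0.4, 0, 0, 0, 0, -1],
  [0, 0.3, 0, 0, 0, 0, -1],
  [0, 0, 0, 0, 0, 0, -1],
])

```text
time: 18.03
tool_pos: [0.5272, -0.0757, 0.1308]
tool_rot: [-0.0, -0.033, 0.999, 0.0]
contact_force: [-0.0, -0.0, -0.3]
gripper_width: -0.003
grasp_force: 0.0
```

```bash
python3 b.py; python3 - <<'E'
from plant import manip
import cv2
print(manip.tip_reach)
f=manip.grab_frame("scene");cv2.imwrite("pics/s3.png",cv2.resize(f["img"][170:270,220:370],None,fx=5,fy=5))
E
```

```text
18.0333 bank mm [   0.4 -162.8  130.8] F [-0.  -0.  -0.3] w -0.0025630342974426153
[[-1.0, -0.001, -0.001], [-0.001, 1.0, 0.001], [0.001, 0.001, -1.0]]
0.019
```

View pics/s3.png

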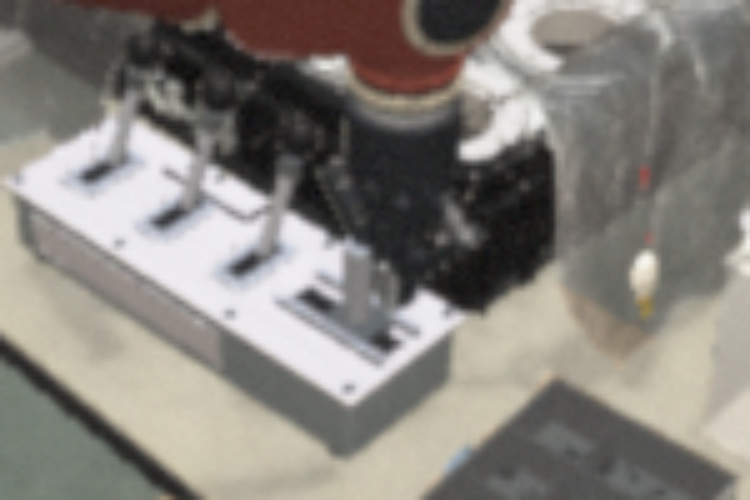

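The shut finger stands just right of the post, at crop (385,280), and it is now free of contact. I'll carry on in +y.

Call:
move_arm([
  [0, 0.3, 0, 0, 0, 0, -1],
  [0, 0.3, 0, 0, 0, 0, -1],
  [0, 0, 0, 0, 0, 0, -1],
])

```text
time: 18.33
tool_pos: [0.527, -0.0699, 0.131]
tool_rot: [-0.0, -0.033, 0.999, 0.0]
contact_force: [-0.5, -0.2, -0.2]
gripper_width: -0.006
grasp_force: 0.0
```

Call:
move_arm([
  [0, 0.3, 0, 0, 0, 0, -1],
  [0, 0.3, 0, 0, 0, 0, -1],
  [0, 0, 0, 0, 0, 0, -1],
])

```text
time: 18.58
tool_pos: [0.5267, -0.0644, 0.1313]
tool_rot: [-0.0, -0.033, 0.999, -0.0]
contact_force: [-0.5, -0.5, 0.3]
gripper_width: -0.002
grasp_force: 0.5
```

```bash
python3 b.py
```

```text
18.5833 bank mm [   0.7 -151.4  131.3] F [-0.5 -0.5  0.3] w -0.0019030080639402924
[[-1.0, -0.001, -0.0], [-0.001, 1.0, -0.001], [0.0, -0.001, -1.0]]
```

Call:
move_arm([
  [0, 0.3, 0, 0, 0, 0, -1],
  [0, 0.3, 0, 0, 0, 0, -1],
  [0, 0, 0, 0, 0, 0, -1],
])

```text
time: 18.83
tool_pos: [0.5263, -0.0581, 0.1312]
tool_rot: [-0.0, -0.033, 0.999, 0.0]
contact_force: [1.1, -2.2, -1.2]
gripper_width: -0.0
grasp_force: 0.6
```

Call:
move_arm([
  [0, 0.3, 0, 0, 0, 0, -1],
  [0, 0.3, 0, 0, 0, 0, -1],
  [0, 0, 0, 0, 0, 0, -1],
])

```text
time: 19.08
tool_pos: [0.5259, -0.052, 0.1313]
tool_rot: [-0.0, -0.033, 0.999, 0.0]
contact_force: [0.1, -0.4, -1.4]
gripper_width: -0.001
grasp_force: 0.5
```

```bash
python3 b.py; python3 - <<'E'
from plant import manip
import cv2
f=manip.grab_frame("scene");cv2.imwrite("pics/s4.png",cv2.resize(f["img"][170:270,220:370],None,fx=5,fy=5))
E
```

```text
19.0833 bank mm [   0.7 -139.   131.3] F [ 0.1 -0.4 -1.4] w -0.0014442011509501157
[[-1.0, -0.0, -0.0], [-0.0, 1.0, 0.0], [0.0, 0.0, -1.0]]
```

View pics/s4.png

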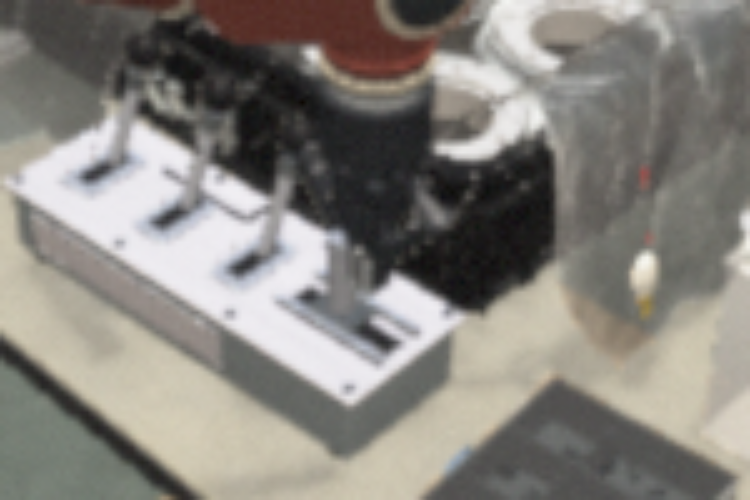

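The bolt is sliding with the finger: the post is now at crop (342,270), with the slot open behind it.

Call:
move_arm([
  [0, 0.3, 0, 0, 0, 0, -1],
  [0, 0.3, 0, 0, 0, 0, -1],
  [0, 0, 0, 0, 0, 0, -1],
])

```text
time: 19.38
tool_pos: [0.5255, -0.046, 0.1313]
tool_rot: [-0.0, -0.033, 0.999, 0.0]
contact_force: [0.0, -1.5, -0.4]
gripper_width: -0.003
grasp_force: 0.5
```

Call:
move_arm([
  [0, 0.3, 0, 0, 0, 0, -1],
  [0, 0.2, 0, 0, 0, 0, -1],
  [0, 0, 0, 0, 0, 0, -1],
])

```text
time: 19.63
tool_pos: [0.5252, -0.0411, 0.1313]
tool_rot: [-0.0, -0.033, 0.999, 0.0]
contact_force: [0.2, -0.7, -0.8]
gripper_width: 0.0
grasp_force: 0.6
```

```bash
python3 b.py
```

```text
19.6333 bank mm [   0.7 -128.1  131.3] F [ 0.1 -0.7 -0.8] w 0.0002851267640631594
[[-1.0, -0.0, -0.0], [-0.0, 1.0, 0.0], [0.0, 0.0, -1.0]]
```

Call:
move_arm([
  [0, 0.2, 0, 0, 0, 0, -1],
  [0, 0, 0, 0, 0, 0, -1],
])

```text
time: 19.8
tool_pos: [0.5251, -0.0393, 0.1313]
tool_rot: [-0.0, -0.033, 0.999, 0.0]
contact_force: [-0.8, -1.4, -1.2]
gripper_width: -0.003
grasp_force: 0.7
```

Call:
move_arm([
  [0, 0.2, 0, 0, 0, 0, -1],
  [0, 0, 0, 0, 0, 0, -1],
])

```text
time: 19.97
tool_pos: [0.525, -0.0373, 0.1313]
tool_rot: [-0.0, -0.033, 0.999, 0.0]
contact_force: [-1.0, -1.2, -1.3]
gripper_width: -0.004
grasp_force: 0.8
```

Call:
move_arm([
  [0, 0.1, 0, 0, 0, 0, -1],
  [0, 0, 0, 0, 0, 0, -1],
])

```text
time: 20.13
tool_pos: [0.5249, -0.0365, 0.1313]
tool_rot: [-0.0, -0.033, 0.999, -0.0]
contact_force: [0.1, -1.6, -1.0]
gripper_width: -0.004
grasp_force: 1.1
```

Call:
move_arm([
  [0, 0.2, 0, 0, 0, 0, -1],
  [0, 0, 0, 0, 0, 0, -1],
])

```text
time: 20.3
tool_pos: [0.5248, -0.0357, 0.1313]
tool_rot: [0.0, -0.033, 0.999, -0.002]
contact_force: [-0.9, -6.6, -1.8]
gripper_width: -0.0
grasp_force: 3.5
```

Call:
move_arm([
  [0, 0.2, 0, 0, 0, 0, -1],
  [0, 0, 0, 0, 0, 0, -1],
])

```text
time: 20.47
tool_pos: [0.5248, -0.0351, 0.1314]
tool_rot: [0.0, -0.033, 0.999, -0.003]
contact_force: [0.5, -12.0, -2.2]
gripper_width: -0.004
grasp_force: 6.1
```

Call:
move_arm([
  [0, 0.1, 0, 0, 0, 0, -1],
  [0, 0, 0, 0, 0, 0, -1],
])

```text
time: 20.63
tool_pos: [0.5248, -0.0349, 0.1314]
tool_rot: [0.0, -0.033, 0.999, -0.004]
contact_force: [0.6, -15.6, -3.1]
gripper_width: -0.0
grasp_force: 7.5
```

```bash
python3 b.py
```

```text
20.6333 bank mm [   0.7 -121.9  131.4] F [ -0.4 -15.6  -3.1] w -0.0003986067609361802
[[-1.0, -0.0, -0.0], [-0.0, 1.0, -0.008], [0.0, -0.008, -1.0]]
```

The bolt is against its home stop. I'll withdraw and check.

Call:
move_arm([
  [0, -1, 0, 0, 0, 0, -1],
  [0, -3, 0, 0, 0, 0, -1],
  [0, -3, 0, 0, 0, 0, -1],
  [0, 0, -3, 0, 0, 0, -1],
  [0, 0, -4, 0, 0, 0, -1],
  [0, 0, -4, 0, 0, 0, -1],
  [2, -3, 0, 0, 0, 0, -1],
  [3, -2.5, 0, 0, 0, 0, -1],
  [3, -2.5, 0, 0, 0, 0, -1],
  [3, -2.5, 0, 0, 0, 0, -1],
  [0, -4, 0, 0, 0, 0, -1],
  [0, -4, 0, 0, 0, 0, -1],
  [0, 0, 0, 0, 0, 0, -1],
  [0, 0, 0, 0, 0, 0, -1],
])

```text
time: 21.8
tool_pos: [0.4313, -0.2944, 0.2413]
tool_rot: [0.0, -0.031, 1.0, 0.001]
contact_force: [-0.1, 0.2, 0.4]
gripper_width: -0.005
grasp_force: 0.0
```

```bash
python3 - <<'E'
from plant import manip
from h import *
f=manip.grab_frame("top");c=f["img"][180:280,180:340];cv2.imwrite("pics/t5.png",cv2.resize(c,None,fx=5,fy=5))
o=np.array([.5162,.0867,0]);y=.065;R=np.array([[np.cos(y),-np.sin(y),0],[np.sin(y),np.cos(y),0],[0,0,1]])
for b in[(.047,.13,.16),(.047,.05,.16),(.047,-.03,.16),(0,-.1,.147)]:print((proj(f,R@b+o)-[180,180])*5+2)
E
```

```text
[152.61513451 197.3330698 ]
[293.81588867 185.49731107]
[434.71864382 173.68653127]
[564.58007246 248.68838645]
```

View pics/t5.png

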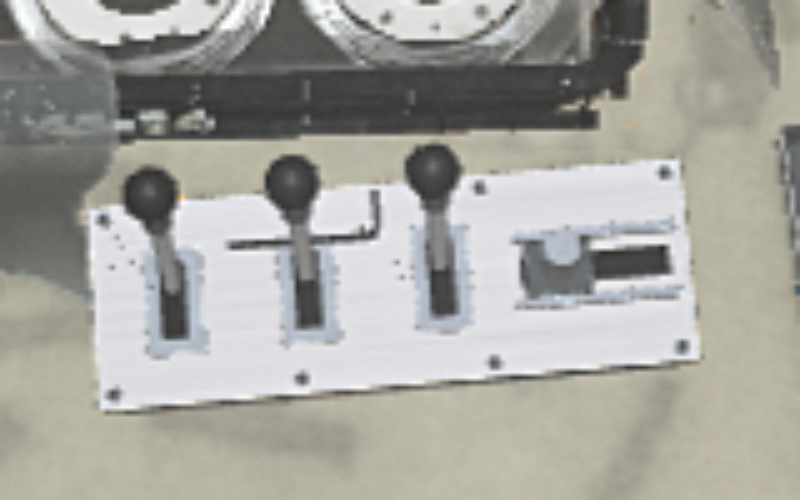

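The knobs are at crop (150,195), (292,182) and (432,172), and the post is at (563,248). All are within about 4 crop pixels of where they should end up, and the hex key is undisturbed. I'll hand in.

```bash
python3 -c "
from plant import manip;print(manip.job_done())"
```

```text
the job is handed in; nothing more can be done
None
```

The valve bank is locked out and handed in: levers thrown in the order 2, 1, 3, then the bolt slid home; measured force peaked at about 16 N, the hex key did not move, and the arm finished clear at 22 s.

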